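# Tighten the haematocrit rotor cover, shut the lid and start the spin

### The arm

A 7-joint arm with a two-finger parallel gripper is mounted at the origin on the work surface. World frame = base frame: x ahead of the robot, y to its left, z up, the work surface at z = 0. Lengths are in m, angles in degrees, forces in N, time in s.
With the tool pointing down it reaches from about 0.425 to 0.875 m from the base axis. Payload 4.7 kg.
Tool frame: the origin (TCP) lies at the very end of the fingers, on their centre line; the grasp point (between the pads) lies 19 mm behind it; z points along the fingers, y is the direction in which the jaws open and shut (so a half turn about z gives the same grasp; the last joint's range is limited). The gripper opens to 87 mm and grips with 3 to 60 N. Pads are 19 mm wide; open, the fingers measure 117 mm over their backs; the gripper's body (75 mm by 190 mm) begins 51 mm behind the grasp point.
Start: joints at [65.667, 18.392, -4.016, 83.108, 1.295, 78.541, -3.26], TCP at [0.276, -0.588, 0.223] pointing down, gripper open.
Joint ranges: [-163.93, 163.93], [-17.29, 119.83], [-79.2, 71.16], [3.27, 140.29], [-89.18, 269.18], [5.43, 117.66], [-154.24, 154.24]. Speed limits (degrees/s): [147.25, 147.25, 180, 180, 180, 180, 180].

### API

Orientations are given as [roll, pitch, yaw] about the fixed x, y, z axes, in that order (R = Rz(yaw) Ry(pitch) Rx(roll)).
In Python, from cell import * gives the robot as it stands.
- The arm moves only by the tool drive_tool, never from a script. Its argument "moves" is text: rows parted by semicolons, each of 5 numbers parted by spaces: the shift along the tool's x, y, z in m, then the turn about the tool's z in degrees, then the gripper's target within -1 to 1 (fully open at 1, half-way at 0, shut at -1). In form: x y z yaw fingers; .... A call has exactly 8 rows; each row is the pose to reach, as a shift and turn from the pose commanded when the call began, along the tool's axes at that moment; what a row does not reach only later rows make up. A row lasts 1/10 s, in which the tool goes at most 50 mm and 8.59 degrees, less where a joint would pass 70% of its speed; a pose out of reach is approached as far as the arm can. A call with a gripper value outside its range is refused whole. The fingers move at their own pace and stop on an object; "grip_force" is the grip in N (left out, the last holds). Time passes only in rows, so rows that repeat a pose let the fingers close, or fill a call up. It gives the time, the measured TCP pose, the force and the opening at its end, in the units of the state.
- get_obs(): the state, without advancing time (a new reading comes with each control period).
- read_camera(name): name is "scene" or "side" or "wrist"; returns (picture, depth): 384x512x3 uint8, red, green, blue; 384x512 float32, m along the optical axis (not along the pixel's ray), 0 where there is no reading.
- calibration(name): a dict with "intrinsics" (3x3 intrinsics, pixels), "k1" (the pictures are not rectified: a ray, as slopes to the right and down, at radius r is drawn at 1 + k1 r^2 times it, then the intrinsics apply), "cam_to_world" (4x4, takes a point from camera to world coordinates); the wrist camera has in their place "T_tool_cam" (4x4, takes a point from camera to tool coordinates, whose origin is the TCP and whose axes are the flange's). Camera axes: x right, y up, looking along -z (the intrinsics and any distortion apply to the point x, -y, -z); pixel columns grow to the right and rows downward; lengths in m; the calibration is good to about 2 mm. A picture is of the moment at which its call begins: read the wrist's pose just before it. calibration takes no time and is no camera call.
- sign_off(): hands the job in, once; it reports no verdict.
Trained networks look in the newest picture that a camera, given by its name, has taken for a name from the list of things; names that differ only in an ending like _2 or _b are one class to them, and where a whole thing is asked for, a point or a joint stands for the part that bears it (a point fixed in the world has none). Each returns a list of dicts, best first, with "conf" (0 to 1); they miss things now and then, are a little off and sometimes report something else, mostly with a low value. They report only what shows in the picture. A call takes as long as a camera call.
- search_frame(camera, name): "uv" ([column, row] in pixels, amid what is visible of it).
- pinpoint(camera, name): "uv" ([column, row] in pixels: a listed point, or the origin of a listed thing).
The state is a dict: "time_s": time; "qpos": joint angles; "joint_velocities": joint speeds; "effort": joint torques, N m; "tool_pos": TCP position; "tool_rot": TCP orientation; "force": force on the tool from outside, world axes, zero at the start; "wrist_torque": the same for the moment, N m; "grip_width": finger opening in m.
Only numpy, scipy, OpenCV 4.12 (cv2) and the standard library are available. Lean on these libraries where they do the work, as an engineer would, in place of code of your own. Each camera call takes 0.05 s, during which the arm holds its last target. There are 200 camera calls.

### The job

The haematocrit centrifuge is loaded, but the black hand nut on its rotor cover is still loose: screw it down clockwise until it stops tight. Then shut the centrifuge's lid fully and press the green start key all the way in, leaving the other things on the bench where they are.

Things in the scene. Friction and masses are not known exactly. Their poses are not given: they have to be found in the camera images.
- centrifuge: the white compact haematocrit centrifuge, fixed: 270 mm deep (own x from -150 front to +120 back), 200 mm wide, deck 120 mm above the bench. Origin on the bench straight below the rotor axis; own x points from its front (grey control strip) to its back (lid hinge), z up. Bowl 166 mm across; in it the flat rotor cover, 138 mm across, top 89 mm above the bench. The rotor does not turn with the nut
- nut_grip (a point): point on the vertical axis of the black knurled hand nut in the middle of the rotor cover, 30 mm above the nut's foot, 14 mm below its top. Round grip 50 mm across from 6 to 44 mm above the foot, over a flange 62 mm across, 6 mm thick; white line on its top. Tight, the foot is 90 mm above the bench; the nut stands 0.8 mm higher per rad unscrewed
- rotor_nut (a joint): angle of the hand nut in rad still left to turn: 0 is screwed down against its stop, it grows as the nut is unscrewed (anticlockwise from above), to 4.6 at most; starts between 2.2 and 4.0. Right-hand thread: clockwise from above tightens. Drag about 0.2 N m all the way; it stays where it is left
- lid (a joint): angle of the lid in rad: 0 is shut, it grows as the lid opens, to 1.95 at most; starts between 1.65 and 1.9 (standing up, leaning a little back). The hinge is stiff: the lid stays where it is left and swings on about 3 N pushed square to it at its free edge (0.45 N m drag)
- hinge (a point): middle of the lid's hinge line, on the deck at the back of the centrifuge, 110 mm behind the rotor axis and 122 mm above the bench. The hinge line runs along the centrifuge's own y
- lid_edge (a point): middle of the lid's free edge on its outer (upper) face, 200 mm from the hinge along the lid. Lid: smoked see-through shell in a white frame, 196 mm wide, reaching 203 mm from the hinge; a grey thumb tab 60 mm wide sticks out 9 mm more. Its flat outer face lies 38 mm off the plane through the hinge (above it when shut, behind it when open); shut, its top is 160 mm above the bench
- start_key (a joint): travel of the round green start key in m: 0 is up, 0.006 is fully in; a spring of 5 N brings it back. It is pressed square to the control strip
- start_key_top (a point): centre of the top of the round green start key, 26 mm across, on the grey control strip in front of the lid. The strip slopes 0.2 rad down towards the front. The red key on the same strip is fixed and is not used
- tube_rack: a blue tube rack, 200 x 75 mm, 90 mm tall, with purple-capped blood tubes; origin under its centre
- wax_plate: a white sealing-wax plate for capillaries, 110 x 60 x 18 mm, beside the centrifuge; origin under its centre
- capillary_vial: a clear vial of capillaries, 32 mm across, 74 mm tall, beside the centrifuge; origin under its centre
- specimen_cup: a specimen jar with a yellow cap, 60 mm across, 70 mm tall, beside the centrifuge; origin under its centre
- spray_bottle: a white and blue spray bottle with a red trigger head, 68 mm across, 200 mm tall; origin under its centre
- glove_box: a blue and white glove box, 125 x 235 x 80 mm; origin under its centre

How it is judged:
By the outcome, as a careful person would: the job done as asked, in the order asked, and still so for the second after the job is handed in, with the robot touching nothing.
It also fails if it takes over 64 s, if anything falls off the work surface, if the arm or the gripper's body presses on something with over 40 N, if the wrist force passes 120 N, or if a joint passes its speed limit or range.

## Working session

There is one attempt and no reset: what is moved stays moved. The work goes in short steps, Python scripts to look and compute and a tool call to move; the robot and the scene stay as the last step left them, time stands still between calls to the robot, and variables do not carry over. Pictures are saved under pics/ and viewed, about 8 in all and at most 12, crops included, and the job is handed in when it is done.

Besides the shell and the picture viewer there is one more tool, called after "Request:" by a JSON object that holds its "fn" and its "kwargs", one argument or row to a line. drive_tool: Moves the arm, as the interface text tells. Its arguments: {"type":"object","properties":{"moves":{"type":"string"},"grip_force":{"type":"number"}},"required":["moves"]}

```bash
mkdir -p pics; ls; cat > h.py <<'E'
from cell import *
import numpy as np, cv2
from scipy.spatial.transform import Rotation as R
def T_tool():
    o=get_obs(); T=np.eye(4); T[:3,:3]=R.from_euler('xyz',o['tool_rot'],degrees=True).as_matrix(); T[:3,3]=o['tool_pos']; return T
def cam(name):
    T0=T_tool() if name=='wrist' else None
    p,d=read_camera(name); c=calibration(name)
    M=T0@np.array(c['T_tool_cam']) if name=='wrist' else np.array(c['cam_to_world'])
    return p,d,np.array(c['intrinsics']),c['k1'],M
def ray(uv,K,k1):
    a=np.linalg.solve(K,[uv[0],uv[1],1.]); xd=a[:2]; x=xd.copy()
    for _ in range(20): x=xd/(1+k1*(x@x))
    return np.array([x[0],-x[1],-1.])
def pt(uv,d,K,k1,M,depth=None):
    if depth is None:
        u,v=[int(round(t)) for t in uv]; w=d[max(v-2,0):v+3,max(u-2,0):u+3]; w=w[w>0]; depth=np.median(w) if len(w) else np.nan
    return (M@np.append(ray(uv,K,k1)*depth,1))[:3]
def onz(uv,z,K,k1,M):
    r=M[:3,:3]@ray(uv,K,k1); return M[:3,3]+r*(z-M[2,3])/r[2]
E
python3 - <<'E'
from h import *
o=get_obs(); print({k:np.round(v,3) for k,v in o.items()})
for n in ['scene','side']:
    p,d,K,k1,M=cam(n); cv2.imwrite(f'pics/{n}0.png',p[:,:,::-1]); print(n,M[:3,3].round(3))
    for t in ['nut_grip','hinge','lid_edge','start_key_top','centrifuge','tube_rack','wax_plate','capillary_vial','specimen_cup','spray_bottle','glove_box']:
        for q in pinpoint(n,t)[:1]: print(t,np.round(q['uv'],1),round(q['conf'],2),pt(q['uv'],d,K,k1,M).round(3), onz(q['uv'],0,K,k1,M).round(3))
E
```

```text
pics
{'time_s': np.float64(0.0), 'qpos': array([65.666, 18.44 , -4.015, 83.177,  1.296, 78.541, -3.261]), 'joint_velocities': array([-0.049, -0.066,  0.001,  0.037,  0.071, -0.081, -0.032]), 'effort': array([-1.0000e-03, -4.9129e+01, -4.0500e-01, -3.1253e+01, -6.4000e-02,
        4.4000e-02,  0.0000e+00]), 'tool_pos': array([ 0.276, -0.588,  0.221]), 'tool_rot': array([-1.79888e+02,  7.00000e-03,  2.51430e+01]), 'force': array([ 0.277, -0.028,  0.401]), 'wrist_torque': array([ 0.033, -0.057, -0.02 ]), 'grip_width': np.float64(0.087)}
scene [1.31  0.143 1.405]
nut_grip [257.5 182. ] 0.69 [ 0.519 -0.015  0.135] [ 0.434 -0.032 -0.   ]
hinge [291.4 185.7] 0.85 [0.505 0.088 0.125] [0.427 0.083 0.   ]
start_key_top [212.7 188.5] 0.52 [ 0.555 -0.15   0.113] [ 0.489 -0.176  0.   ]
centrifuge [254.9 201.5] 0.82 [ 0.562 -0.015  0.089] [ 0.511 -0.026 -0.   ]
tube_rack [160.3 160.2] 0.92 [ 0.463 -0.353  0.081] [ 0.411 -0.384  0.   ]
wax_plate [226. 240.] 0.87 [ 0.676 -0.085  0.018] [ 0.667 -0.088  0.   ]
capillary_vial [256.  201.8] 0.68 [ 0.562 -0.012  0.089] [ 0.512 -0.022  0.   ]
spray_bottle
[... 266 characters left out ...]
6 0.129] [0.56  0.075 0.   ]
lid_edge [202.5 187. ] 0.71 [0.505 0.164 0.308] [0.703 0.162 0.   ]
start_key_top [305.  176.6] 0.64 [ 0.57  -0.144  0.128] [ 0.646 -0.184  0.   ]
centrifuge [273.3 221.8] 0.85 [ 0.469 -0.013  0.09 ] [ 0.511 -0.028  0.   ]
tube_rack [387.6 219.4] 0.89 [ 0.392 -0.359  0.058] [ 0.414 -0.388  0.   ]
wax_plate [276.6 174.3] 0.81 [ 0.671 -0.089  0.018] [ 0.682 -0.093  0.   ]
capillary_vial [388.2 216.2] 0.61 [ 0.401 -0.364  0.061] [ 0.425 -0.395  0.   ]
specimen_cup [282.5 267.8] 0.92 [ 0.339 -0.001  0.05 ] [ 0.356 -0.009  0.   ]
spray_bottle [127.6 216.9] 0.82 [0.626 0.409 0.054] [0.659 0.421 0.   ]
glove_box [124.5 270.3] 0.92 [0.444 0.432 0.079] [0.479 0.452 0.   ]
```

```bash
python3 -c "
import cv2,numpy as np
a=cv2.imread('pics/scene0.png')[110:290,140:420];b=cv2.imread('pics/side0.png')[110:290,140:420]
cv2.imwrite('pics/both.png',cv2.resize(np.vstack([a,b]),None,fx=1.65,fy=1.65,interpolation=2))"
```

```text
(no output)
```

View pics/both.png

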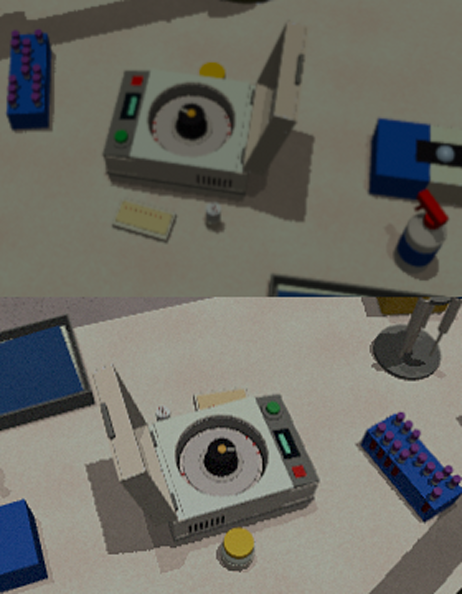

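The scene view is at the top and the side view below. The centrifuge's front faces −y, with the green key at the front on the +x side. The lid stands up at +y, and the nut is in the bowl centre with its pointer line up. Next I'll refine the geometry and the travel.

```bash
python3 - <<'E'
from h import *
S={}
uv={'scene':{'nut':([257.5,182],.1225),'hinge':([291.4,185.7],.122),'key':([212.7,188.5],.125)},'side':{'nut':([273.3,203.8],.1225),'hinge':([238.1,216.9],.122),'edge':([202.5,187],.31),'key':([305,176.6],.125)}}
for n in uv:
    c=calibration(n); K=np.array(c['intrinsics']);M=np.array(c['cam_to_world'])
    for k,(u,z) in uv[n].items(): print(n,k,onz(u,z,K,c['k1'],M).round(4))
t=np.array([.512,-.02,.25])
T=T_tool(); print((T[:3,:3].T@(t-T[:3,3])).round(3)); print(T[:3,:3].round(3))
E
```

```text
scene nut [ 0.5108 -0.0171  0.1225]
scene hinge [0.5036 0.0881 0.122 ]
scene key [ 0.5619 -0.1472  0.125 ]
side nut [ 0.5096 -0.0242  0.1225]
side hinge [0.4969 0.0854 0.122 ]
side edge [0.5033 0.1639 0.31  ]
side key [ 0.572  -0.1447  0.125 ]
[ 0.455 -0.414 -0.027]
[[ 0.905  0.425 -0.   ]
 [ 0.425 -0.905 -0.   ]
 [-0.     0.    -1.   ]]
```

Request:
{"fn": "drive_tool", "kwargs": {
  "moves": "0.028 -0.026 -0.04 -8 1;0.057 -0.052 -0.05 -16 1;0.09 -0.08 -0.05 -24 1;0.12 -0.11 -0.05 -32 1;0.15 -0.14 -0.05 -40 1;0.18 -0.17 -0.05 -48 1;0.21 -0.19 -0.05 -56 1;0.24 -0.22 -0.05 -64 1"
}}

```text
time_s: 2.0
tool_pos: [0.4005, -0.2865, 0.2728]
tool_rot: [180.0, 0.1, 89.4]
force: [0.7, 0.4, -0.8]
grip_width: 0.0872
```

```bash
python3 - <<'E'
from h import *
o=get_obs(); print(o['time_s'],o['qpos'].round(1),o['tool_pos'].round(3),o['tool_rot'].round(1))
t=np.array([.51,-.021,.25]);T=T_tool(); print((T[:3,:3].T@(t-T[:3,3])).round(3))
E
```

```text
2.0 [ 53.6  -1.4 -20.6  99.8  -0.5  81.4  32.5] [ 0.401 -0.286  0.273] [1.80e+02 1.00e-01 8.94e+01]
[0.267 0.107 0.023]
```

Request:
{"fn": "drive_tool", "kwargs": {
  "moves": "0.034 0.014 0.003 -8 1;0.068 0.028 0.006 -16 1;0.102 0.042 0.009 -24 1;0.136 0.056 0.012 -32 1;0.17 0.07 0.015 -40 1;0.204 0.084 0.018 -48 1;0.238 0.098 0.021 -56 1;0.267 0.107 0.023 -64 1"
}}

```text
time_s: 2.8
tool_pos: [0.5115, -0.0197, 0.2496]
tool_rot: [180.0, 0.0, 153.5]
force: [0.6, 0.0, 0.5]
grip_width: 0.087
```

```bash
python3 - <<'E'
from h import *
o=get_obs(); print(o['time_s'],o['qpos'].round(1),o['tool_pos'].round(3),o['tool_rot'].round(1))
p,d,K,k1,M=cam('wrist'); cv2.imwrite('pics/w1.png',p[:,:,::-1])
for t,z in [('nut_grip',.1225),('start_key_top',.125),('hinge',.122)]:
    for q in pinpoint('wrist',t)[:2]: print(t,np.round(q['uv'],1),round(q['conf'],2),onz(q['uv'],z,K,k1,M).round(4))
# nut top depth cloud
v,u=np.mgrid[0:384:2,0:512:2]; P=np.array([pt((a,b),d,K,k1,M,d[b,a]) if d[b,a]>0 else [0,0,0] for a,b in zip(u.ravel(),v.ravel())])
m=(P[:,2]>.125)&(P[:,2]<.145)&(np.hypot(P[:,0]-.51,P[:,1]+.021)<.05); Q=P[m]
print(m.sum(),np.median(Q[:,2]) if m.any() else 0); 
if m.any(): print(cv2.minEnclosingCircle(Q[:,:2].astype(np.float32)),Q.mean(0))
t=np.array([.51,-.021,.25]);T=T_tool(); print((T[:3,:3].T@(t-T[:3,3])).round(3))
E
```

```text
2.8 [ 36.1   2.5 -37.6  99.    1.6  78.9  61.7] [ 0.512 -0.02   0.25 ] [180.    0.  153.5]
nut_grip [246.4 179.4] 0.89 [ 0.5087 -0.024   0.1225]
hinge [348.  128.9] 0.66 [0.5073 0.0838 0.122 ]
541 0.1361389898522361
((0.507241427898407, -0.024519436061382294), 0.025378242135047913) [ 0.5057415  -0.02379472  0.13601596]
[ 0.001  0.    -0.   ]
```

View pics/w1.png

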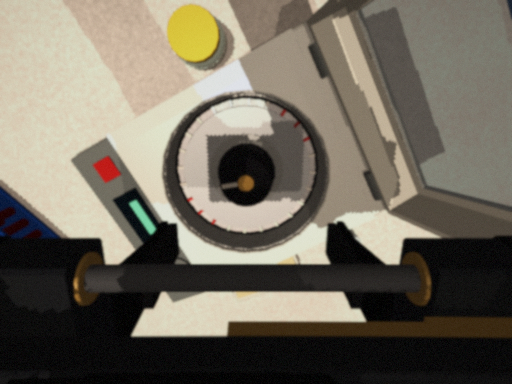

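The nut's dark disc is centred at about (246,175) and the lid hinge is to the right. The nut axis comes out near (0.508, −0.024). I'll descend while winding the wrist back so it has room to turn.

Request:
{"fn": "drive_tool", "kwargs": {
  "moves": "0.001 -0.005 0.01 -8.5 1;0.001 -0.005 0.03 -17 1;0.001 -0.005 0.055 -25.5 1;0.001 -0.005 0.08 -34 1;0.001 -0.005 0.1 -42.5 1;0.001 -0.005 0.12 -51 1;0.001 -0.005 0.135 -59.5 1;0.001 -0.005 0.144 -68 1"
}}

```text
time_s: 3.8
tool_pos: [0.5067, -0.0281, 0.1042]
tool_rot: [180.0, -0.1, -138.7]
force: [-0.1, 0.9, -0.0]
grip_width: 0.0869
```

Request:
{"fn": "drive_tool", "kwargs": {
  "moves": "0 0 0 0 -0.3;0 0 0 0 -0.3;0 0 0 0 -0.3;0 0 0 0 -0.3;0 0 0 0 -0.3;0 0 0 0 -0.3;0 0 0 0 -0.3;0 0 0 0 -0.3",
  "grip_force": 35
}}

```text
time_s: 4.6
tool_pos: [0.5075, -0.0254, 0.1059]
tool_rot: [180.0, -0.0, -138.8]
force: [-4.2, 1.9, 5.7]
grip_width: 0.0496
```

```bash
python3 -c "
from h import *
o=get_obs(); print({k:np.round(v,2) for k,v in o.items()})"
```

```text
{'time_s': np.float64(4.6), 'qpos': array([ 38.04,   9.84, -41.04, 109.95,   7.23,  62.82, 125.26]), 'joint_velocities': array([ 0.05,  0.11,  0.07, -0.05, -0.02, -0.07, -0.05]), 'effort': array([  0.85, -29.07,  -2.04, -27.72,   0.83,  -1.08,   0.03]), 'tool_pos': array([ 0.51, -0.03,  0.11]), 'tool_rot': array([ 1.7996e+02, -2.0000e-02, -1.3884e+02]), 'force': array([-4.25,  1.86,  5.7 ]), 'wrist_torque': array([ 0.59,  0.68, -0.09]), 'grip_width': np.float64(0.05)}
```

Gripped at 50 mm. Now I turn clockwise, which is a positive turn about the tool's z.

Request:
{"fn": "drive_tool", "kwargs": {
  "moves": "0 0 0.0001 8.5 -0.3;0 0 0.0002 17 -0.3;0 0 0.0004 25.5 -0.3;0 0 0.0005 34 -0.3;0 0 0.0006 42.5 -0.3;0 0 0.0007 51 -0.3;0 0 0.0008 59.5 -0.3;0 0 0.001 68 -0.3"
}}

```text
time_s: 5.4
tool_pos: [0.5074, -0.0246, 0.1049]
tool_rot: [180.0, -0.1, 152.9]
force: [-3.3, 3.1, 6.0]
grip_width: 0.0494
```

```bash
python3 -c "
from h import *
o=get_obs(); print({k:np.round(o[k],2) for k in ['qpos','force','wrist_torque','tool_rot','grip_width']})
p,d,K,k1,M=cam('scene'); cv2.imwrite('pics/s2.png',p[:,:,::-1])"
```

```text
{'qpos': array([ 32.  ,   9.  , -34.46, 110.18,   5.66,  62.53,  58.12]), 'force': array([-3.32,  3.08,  6.03]), 'wrist_torque': array([0.82, 0.72, 0.17]), 'tool_rot': array([ 1.7997e+02, -7.0000e-02,  1.5287e+02]), 'grip_width': np.float64(0.05)}
```

Request:
{"fn": "drive_tool", "kwargs": {
  "moves": "0 0 0.0001 8.5 -0.3;0 0 0.0002 17 -0.3;0 0 0.0004 25.5 -0.3;0 0 0.0005 34 -0.3;0 0 0.0006 42.5 -0.3;0 0 0.0007 51 -0.3;0 0 0.0008 59.5 -0.3;0 0 0.001 68 -0.3"
}}

```text
time_s: 6.25
tool_pos: [0.5081, -0.0242, 0.104]
tool_rot: [180.0, -0.1, 84.9]
force: [-1.4, 4.3, 4.9]
grip_width: 0.0498
```

```bash
python3 -c "
from h import *
o=get_obs(); print({k:np.round(o[k],2) for k in ['qpos','force','wrist_torque','tool_rot','grip_width']})"
```

```text
{'qpos': array([ 26.63,   8.44, -28.66, 110.39,   4.47,  62.23,  -8.96]), 'force': array([-1.37,  4.34,  4.86]), 'wrist_torque': array([0.92, 0.47, 0.22]), 'tool_rot': array([ 1.7997e+02, -9.0000e-02,  8.4890e+01]), 'grip_width': np.float64(0.05)}
```

Request:
{"fn": "drive_tool", "kwargs": {
  "moves": "0 0 0.0001 6 -0.3;0 0 0.0002 12 -0.3;0 0 0.0003 18 -0.3;0 0 0.0003 24 -0.3;0 0 0.0004 30 -0.3;0 0 0.0005 36 -0.3;0 0 0.0005 40 -0.3;0 0 0.0005 40 -0.3"
}}

```text
time_s: 7.05
tool_pos: [0.5058, -0.0272, 0.1035]
tool_rot: [-180.0, 0.3, 45.3]
force: [-8.6, -1.7, 10.2]
grip_width: 0.0493
```

```bash
python3 -c "
from h import *
o=get_obs(); print({k:np.round(o[k],2) for k in ['qpos','force','wrist_torque','tool_rot','grip_width']})"
```

```text
{'qpos': array([ 23.76,   8.13, -25.42, 110.56,   4.15,  62.4 , -48.12]), 'force': array([-8.55, -1.67, 10.21]), 'wrist_torque': array([-0.38,  1.88,  1.18]), 'tool_rot': array([-179.96,    0.32,   45.27]), 'grip_width': np.float64(0.05)}
```

Wrist torque jumped to 1.18 N·m, which suggests the stop. I'll confirm with a firmer grip.

Request:
{"fn": "drive_tool", "kwargs": {
  "moves": "0 0 0 0 -0.3;0 0 0 0 -0.3;0 0 0 4 -0.3;0 0 0 8 -0.3;0 0 0 12 -0.3;0 0 0 15 -0.3;0 0 0 15 -0.3;0 0 0 15 -0.3",
  "grip_force": 50
}}

```text
time_s: 7.85
tool_pos: [0.5071, -0.0255, 0.1036]
tool_rot: [180.0, 0.1, 30.4]
force: [-4.0, 1.0, 7.5]
grip_width: 0.0493
```

```bash
python3 -c "
from h import *
o=get_obs(); print({k:np.round(o[k],2) for k in ['qpos','force','wrist_torque','tool_rot','grip_width']})"
```

```text
{'qpos': array([ 22.67,   8.06, -24.38, 110.56,   3.85,  62.23, -62.84]), 'force': array([-3.96,  0.98,  7.46]), 'wrist_torque': array([0.22, 1.09, 1.37]), 'tool_rot': array([1.7997e+02, 1.2000e-01, 3.0450e+01]), 'grip_width': np.float64(0.05)}
```

The nut didn't follow the extra turn and the torque held at about 1.4 N·m, so it is at its stop. Next I release and rise, then measure the deck and lid from the point clouds.

Request:
{"fn": "drive_tool", "kwargs": {
  "moves": "0 0 0 -5 0;0 0 0 -5 1;0 0 0 -5 1;0 0 0 -5 1;0 0 0 -5 1;0 0 -0.02 -5 1;0 0 -0.05 -5 1;0 0 -0.09 -5 1"
}}

```text
time_s: 8.65
tool_pos: [0.5065, -0.0261, 0.1923]
tool_rot: [-179.9, 0.2, 35.1]
force: [1.2, -0.6, 0.4]
grip_width: 0.0862
```

Request:
{"fn": "drive_tool", "kwargs": {
  "moves": "0 0 -0.03 -8 1;0 0 -0.06 -16 1;0 0 -0.08 -24 1;0 0 -0.09 -32 1;0 0 -0.1 -40 1;0 0 -0.11 -48 1;0 0 -0.12 -56 1;0 0 -0.12 -58 1"
}}

```text
time_s: 9.45
tool_pos: [0.5085, -0.0261, 0.3144]
tool_rot: [179.9, 0.0, 93.3]
force: [0.5, 0.3, -0.6]
grip_width: 0.0871
```

```bash
cat >> h.py <<'E'
def cloud(d,K,k1,M,s=1):
    v,u=np.mgrid[0:384:s,0:512:s]; ok=d[v,u]>0; u,v=u[ok].astype(float),v[ok].astype(float)
    n=cv2.undistortPoints(np.stack([u,v],1)[:,None],K,np.array([k1,0,0,0.,0]))[:,0]
    z=d[v.astype(int),u.astype(int)]; P=np.stack([n[:,0]*z,-n[:,1]*z,-z],1); return P@M[:3,:3].T+M[:3,3],np.stack([u,v],1)
E
python3 - <<'E'
from h import *
o=get_obs(); print(o['time_s'],o['qpos'].round(1),o['tool_pos'].round(3),o['tool_rot'].round(1))
for n in ['scene','side','wrist']:
    p,d,K,k1,M=cam(n); cv2.imwrite(f'pics/{n}3.png',p[:,:,::-1])
    P,_=cloud(d,K,k1,M)
    m=(abs(P[:,2]-.12)<.006)&(np.hypot(P[:,0]-.508,P[:,1]+.02)<.17); Q=P[m]
    print(n,'deck',m.sum(),cv2.minAreaRect(Q[:,:2].astype(np.float32)) if m.any() else '')
    m=(P[:,2]>.127)&(P[:,2]<.142)&(np.hypot(P[:,0]-.508,P[:,1]+.024)<.035)
    if m.any(): print(' nut',m.sum(),np.median(P[m],0).round(4),cv2.minEnclosingCircle(P[m][:,:2].astype(np.float32)))
    m=(P[:,2]>.15)&(P[:,2]<.34)&(P[:,1]>.09)&(P[:,1]<.25)&(abs(P[:,0]-.5)<.13); Q=P[m]
    if m.sum()>50:
        for lo in np.arange(.15,.34,.03):
            q=Q[(Q[:,2]>=lo)&(Q[:,2]<lo+.03)]
            if len(q)>5: print('  z',round(lo,2),len(q),np.percentile(q[:,0],[1,50,99]).round(3),np.percentile(q[:,1],[1,50,99]).round(3))
        print(' top',np.percentile(Q[:,2],99.5))
    for t,z in [('nut_grip',.12),('start_key_top',.125),('hinge',.122)]:
        for q in pinpoint(n,t)[:1]: print(t,np.round(q['uv'],1),round(q['conf'],2),onz(q['uv'],z,K,k1,M).round(4))
E
```

```text
9.45 [ 24.9   0.3 -24.9  93.6   0.2  86.    3.3] [ 0.509 -0.026  0.314] [179.9   0.   93.3]
scene deck 2247 ((0.5099225640296936, -0.019696533679962158), (0.20765092968940735, 0.28160369396209717), 0.6204274296760559)
 nut 193 [ 0.5133 -0.0231  0.133 ] ((0.5100895166397095, -0.02183396928012371), 0.027431370690464973)
  z 0.15 143 [0.408 0.601 0.607] [0.093 0.114 0.138]
  z 0.18 128 [0.408 0.602 0.607] [0.099 0.118 0.144]
  z 0.21 120 [0.41  0.602 0.606] [0.104 0.122 0.15 ]
  z 0.24 124 [0.409 0.602 0.606] [0.111 0.128 0.156]
  z 0.27 107 [0.41  0.603 0.606] [0.118 0.14  0.164]
  z 0.3 907 [0.408 0.517 0.605] [0.126 0.147 0.167]
 top 0.32595710346118834
nut_grip [257.3 181.2] 0.89 [ 0.5065 -0.0186  0.12  ]
start_key_top [212.5 189.1] 0.42 [ 0.5641 -0.1473  0.125 ]
hinge [294.2 183.7] 0.77 [0.4948 0.0954 0.122 ]
side deck 2390 ((0.5065730810165405, -0.024983376264572144), (0.2782008647918701, 0.20342031121253967), 89.54505157470703)
 nut 214 [ 0.504  -0.0243  0.1325] ((0.5056996941566467, -0.0255943201482296), 0.026370329782366753)
  z 0.15 112 [0.406 0.408 0.598] [0.091 0.108 0.131]

[... 327 characters left out ...]
-0.0183  0.12  ]
start_key_top [306.3 176.9] 0.42 [ 0.5699 -0.1481  0.125 ]
hinge [238.5 215.5] 0.93 [0.5009 0.0831 0.122 ]
wrist deck 19061 ((0.5077291131019592, -0.019926458597183228), (0.20142453908920288, 0.2810525596141815), 1.4831748008728027)
 nut 1450 [ 0.5072 -0.0229  0.134 ] ((0.5070927143096924, -0.024584146216511726), 0.02566157467663288)
  z 0.15 4347 [0.411 0.51  0.599] [0.093 0.127 0.133]
  z 0.18 1303 [0.407 0.586 0.601] [0.095 0.114 0.135]
  z 0.21 911 [0.407 0.596 0.602] [0.101 0.111 0.126]
  z 0.24 285 [0.407 0.597 0.602] [0.107 0.114 0.119]
 top 0.2551864087050406
nut_grip [252.1 165.8] 0.95 [ 0.5076 -0.0268  0.12  ]
start_key_top [354.3 104.3] 0.59 [0.6169 0.0503 0.125 ]
```

View pics/wrist3.png

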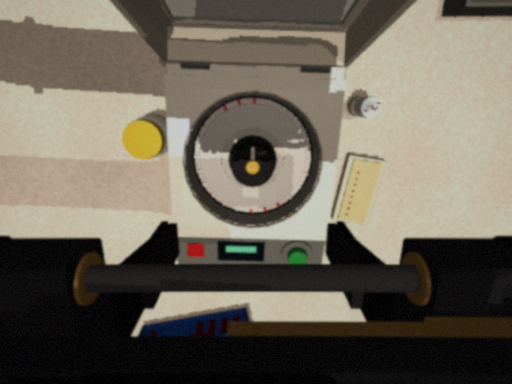

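The nut's top now reads 0.134 m, which matches tight (foot at 90 mm). The picture shows the nut at (252,165), the green key at (297,257) and the lid standing at the top. The centrifuge yaw is about 90.5° and the lid's back face is at y≈0.166 at its upper edge. I'll close the fingers and go over and behind the lid.

Request:
{"fn": "drive_tool", "kwargs": {
  "moves": "0 0 -0.04 2.5 -1;0.01 0 -0.08 2.5 -1;0.05 0 -0.08 2.5 -1;0.1 0 -0.08 2.5 -1;0.145 0.002 -0.08 2.5 -1;0.19 0.004 -0.08 2.5 -1;0.225 0.005 -0.08 2.5 -1;0.25 0.005 -0.08 2.5 -1"
}}

```text
time_s: 10.85
tool_pos: [0.4982, 0.2271, 0.3931]
tool_rot: [-180.0, -0.1, 90.8]
force: [0.7, -0.0, 0.1]
grip_width: 0.0311
```

Request:
{"fn": "drive_tool", "kwargs": {
  "moves": "0 0 0.01 0 -1;0.005 0 0.03 0 -1;0.005 0 0.06 0 -1;0.005 0 0.09 0 -1;0.005 0 0.11 0 -1;0.005 0 0.12 0 -1;0.005 0 0.12 0 -1;0.005 0 0.12 0 -1"
}}

```text
time_s: 11.65
tool_pos: [0.4996, 0.2287, 0.2739]
tool_rot: [179.9, -0.0, 90.6]
force: [-0.0, -0.1, 1.0]
grip_width: 0.0005
```

```bash
python3 - <<'E'
from h import *
o=get_obs(); print({k:np.round(o[k],3) for k in ['time_s','qpos','tool_pos','tool_rot','force','grip_width']})
p,d,K,k1,M=cam('side'); p2=cam('scene')[0]
cv2.imwrite('pics/b4.png',cv2.resize(np.hstack([p[90:290,130:330],p2[60:260,200:400]])[:,:,::-1],None,fx=2,fy=2))
# pose of lid outer face contact (y,z) vs theta
h=np.array([.0855,.122])
for r in (.17,.185):
  for th in np.arange(1.8,-.01,-.2): print(r,round(th,1),(h+r*np.array([-np.cos(th),np.sin(th)])+.038*np.array([np.sin(th),np.cos(th)])).round(3))
E
```

```text
{'time_s': np.float64(11.65), 'qpos': array([  8.329,   7.502, -38.989,  92.002,   4.779,  82.112, -30.466]), 'tool_pos': array([0.5  , 0.229, 0.274]), 'tool_rot': array([ 1.79929e+02, -1.50000e-02,  9.06060e+01]), 'force': array([-0.013, -0.09 ,  0.998]), 'grip_width': np.float64(0.0)}
0.17 1.8 [0.161 0.279]
0.17 1.6 [0.128 0.291]
0.17 1.4 [0.094 0.296]
0.17 1.2 [0.059 0.294]
0.17 1.0 [0.026 0.286]
0.17 0.8 [-0.006  0.27 ]
0.17 0.6 [-0.033  0.249]
0.17 0.4 [-0.056  0.223]
0.17 0.2 [-0.074  0.193]
0.17 0.0 [-0.084  0.16 ]
0.185 1.8 [0.165 0.294]
0.185 1.6 [0.129 0.306]
0.185 1.4 [0.092 0.311]
0.185 1.2 [0.054 0.308]
0.185 1.0 [0.018 0.298]
0.185 0.8 [-0.016  0.281]
0.185 0.6 [-0.046  0.258]
0.185 0.4 [-0.07   0.229]
0.185 0.2 [-0.088  0.196]
0.185 0.0 [-0.099  0.16 ]
```

View pics/b4.png

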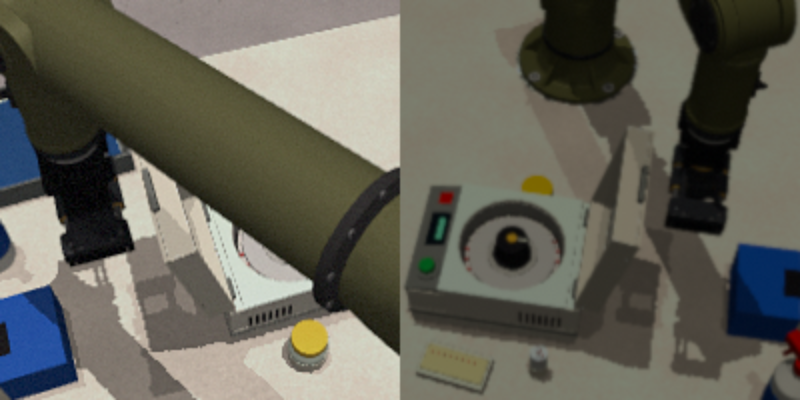

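The fingers are closed and behind the lid at mid-width. I'll sweep it forward along its arc.

Request:
{"fn": "drive_tool", "kwargs": {
  "moves": "-0.024 0 0 0 -1;-0.044 0 -0.002 0 -1;-0.059 0 -0.006 0 -1;-0.074 0 -0.01 0 -1;-0.091 0 -0.014 0 -1;-0.108 0 -0.017 0 -1;-0.125 0 -0.019 0 -1;-0.142 0 -0.019 0 -1"
}}

```text
time_s: 12.55
tool_pos: [0.5019, 0.0883, 0.2942]
tool_rot: [179.7, -0.1, 90.7]
force: [2.2, 2.7, -0.0]
grip_width: 0.0005
```

```bash
python3 - <<'E'
from h import *
o=get_obs(); print({k:np.round(o[k],3) for k in ['time_s','qpos','tool_pos','tool_rot','force','wrist_torque']})
P,_=cloud(*cam('scene')[1:]); m=(P[:,2]>.14)&(P[:,2]<.36)&(P[:,1]<.2)&(P[:,1]>-.1)&(P[:,0]>.588)&(P[:,0]<.612)
Q=P[m]; 
for lo in np.arange(.14,.34,.03):
    q=Q[(Q[:,2]>=lo)&(Q[:,2]<lo+.03)]
    if len(q)>5: print(round(lo+.015,3),len(q),np.percentile(q[:,1],[2,50,98]).round(3))
E
```

```text
{'time_s': np.float64(12.55), 'qpos': array([ 18.838,   0.714, -31.796,  95.468,   0.307,  83.612, -12.24 ]), 'tool_pos': array([0.502, 0.088, 0.294]), 'tool_rot': array([ 1.7971e+02, -1.3600e-01,  9.0749e+01]), 'force': array([ 2.232,  2.749, -0.039]), 'wrist_torque': array([ 0.631, -0.492,  0.043])}
0.155 82 [0.079 0.104 0.123]
0.185 88 [0.072 0.095 0.115]
0.215 92 [0.063 0.087 0.107]
0.245 93 [0.057 0.079 0.098]
0.275 107 [0.048 0.072 0.09 ]
0.305 119 [0.038 0.06  0.082]
0.335 78 [0.036 0.06  0.074]
```

Request:
{"fn": "drive_tool", "kwargs": {
  "moves": "-0.02 0 -0.001 0 -1;-0.037 0 0.003 0 -1;-0.053 0 0.007 0 -1;-0.069 0 0.015 0 -1;-0.085 0 0.023 0 -1;-0.099 0 0.033 0 -1;-0.112 0 0.044 0 -1;-0.124 0 0.057 0 -1"
}}

```text
time_s: 13.4
tool_pos: [0.5026, -0.0379, 0.2349]
tool_rot: [179.9, 0.0, 90.6]
force: [0.8, 0.9, 1.2]
grip_width: 0.0002
```

```bash
python3 - <<'E'
from h import *
o=get_obs(); print({k:np.round(o[k],3) for k in ['time_s','qpos','tool_pos','tool_rot','force','wrist_torque']})
P,_=cloud(*cam('scene')[1:]); m=(P[:,2]>.14)&(P[:,2]<.36)&(P[:,1]<.2)&(P[:,1]>-.13)&(P[:,0]>.588)&(P[:,0]<.612)
Q=P[m]; 
for lo in np.arange(.14,.34,.03):
    q=Q[(Q[:,2]>=lo)&(Q[:,2]<lo+.03)]
    if len(q)>5: print(round(lo+.015,3),len(q),np.percentile(q[:,1],[2,50,98]).round(3))
E
```

```text
{'time_s': np.float64(13.4), 'qpos': array([ 25.97 ,   1.186, -24.894, 101.709,   0.543,  77.112,   1.609]), 'tool_pos': array([ 0.503, -0.038,  0.235]), 'tool_rot': array([1.79897e+02, 3.30000e-02, 9.06480e+01]), 'force': array([0.819, 0.851, 1.186]), 'wrist_torque': array([ 0.155, -0.325,  0.022])}
0.155 169 [0.01  0.072 0.102]
0.185 245 [-0.041  0.032  0.077]
0.215 274 [-0.088 -0.025  0.022]
0.245 137 [-0.08  -0.06  -0.031]
0.305 66 [-0.07  -0.038  0.   ]
0.335 169 [-0.071 -0.036  0.001]
```

Request:
{"fn": "drive_tool", "kwargs": {
  "moves": "-0.013 0 0.015 0 -1;-0.023 0 0.029 0 -1;-0.031 0 0.045 0 -1;-0.038 0 0.058 0 -1;-0.043 0 0.068 0 -1;-0.043 0 0.074 0 -1;-0.043 0 0.076 0 -1;-0.043 0 0.077 0 -1"
}}

```text
time_s: 14.25
tool_pos: [0.5019, -0.0814, 0.1603]
tool_rot: [-179.9, 0.2, 90.6]
force: [-9.6, -0.4, 19.7]
grip_width: 0.0004
```

```bash
python3 - <<'E'
from h import *
o=get_obs(); print({k:np.round(o[k],3) for k in ['time_s','qpos','tool_pos','tool_rot','force','wrist_torque']})
E
```

```text
{'time_s': np.float64(14.25), 'qpos': array([ 28.039,   4.738, -22.887, 106.947,   2.157,  68.761,   5.048]), 'tool_pos': array([ 0.502, -0.081,  0.16 ]), 'tool_rot': array([-1.79923e+02,  1.62000e-01,  9.06090e+01]), 'force': array([-9.642, -0.4  , 19.667]), 'wrist_torque': array([-0.405,  2.009,  0.039])}
```

The lid is against its stop (tip at z=0.160, 20 N). I'll rise and look for the key.

Request:
{"fn": "drive_tool", "kwargs": {
  "moves": "0 0 -0.03 0 -1;0 0 -0.07 0 -1;0.02 0 -0.11 0 -1;0.04 0 -0.14 0 -1;0.055 0 -0.15 0 -1;0.055 0 -0.15 0 -1;0.055 0 -0.15 0 -1;0.055 0 -0.15 0 -1"
}}

```text
time_s: 15.05
tool_pos: [0.5009, -0.0264, 0.3059]
tool_rot: [-179.8, 0.0, 90.6]
force: [0.1, -0.2, -0.2]
grip_width: 0.0007
```

```bash
python3 - <<'E'
from h import *
o=get_obs(); print({k:np.round(o[k],3) for k in ['time_s','tool_pos','tool_rot','force']})
vis=[]
for n in ['wrist','scene','side']:
    p,d,K,k1,M=cam(n); 
    for q in pinpoint(n,'start_key_top')[:2]: print(n,np.round(q['uv'],1),round(q['conf'],2),onz(q['uv'],.118,K,k1,M).round(4))
    P,uv=cloud(d,K,k1,M)
    c=p[uv[:,1].astype(int),uv[:,0].astype(int)].astype(int)
    m=(c[:,1]>1.5*c[:,0])&(c[:,1]>1.5*c[:,2])&(abs(P[:,0]-.56)<.04)&(abs(P[:,1]+.15)<.05)
    if m.any(): print(' green',m.sum(),P[m].mean(0).round(4),uv[m].mean(0).round(1), P[m].min(0).round(3),P[m].max(0).round(3))
    m=(np.hypot(P[:,0]-.508,P[:,1]+.02)<.14)&(P[:,2]>.15)&(P[:,2]<.19)
    if m.sum()>50: print(' lid',m.sum(),np.percentile(P[m][:,2],[2,50,98]).round(3),P[m].min(0).round(3),P[m].max(0).round(3))
    cv2.imwrite(f'pics/{n}5.png',p[:,:,::-1]); vis.append(p if n=='wrist' else cv2.resize(p[110:290,140:380],(512,384)))
cv2.imwrite('pics/b5.png',cv2.resize(np.hstack(vis[:2])[:,:,::-1],(800,300)))
E
```

```text
{'time_s': np.float64(15.05), 'tool_pos': array([ 0.501, -0.026,  0.306]), 'tool_rot': array([-1.79796e+02,  1.20000e-02,  9.05520e+01]), 'force': array([ 0.105, -0.161, -0.223])}
 lid 33151 [0.159 0.16  0.162] [ 0.407 -0.1    0.157] [0.608 0.085 0.163]
scene [212.5 190.6] 0.55 [ 0.5653 -0.1476  0.118 ]
 green 52 [ 0.5749 -0.1438  0.1252] [212.8 192.2] [ 0.557 -0.16   0.111] [ 0.587 -0.131  0.133]
 lid 3520 [0.153 0.16  0.165] [ 0.407 -0.125  0.15 ] [0.612 0.086 0.17 ]
side [303.2 176.9] 0.49 [ 0.5767 -0.1412  0.118 ]
 green 14 [ 0.5651 -0.1502  0.1243] [307.4 178.1] [ 0.559 -0.158  0.12 ] [ 0.572 -0.142  0.128]
 lid 3860 [0.154 0.159 0.163] [ 0.407 -0.127  0.15 ] [0.606 0.084 0.166]
```

View pics/b5.png

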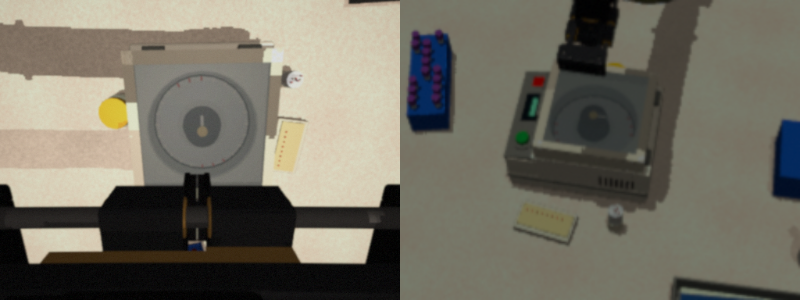

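The lid lies flat at 0.160 m over its whole area. In the scene view the green key is at (522,137) of the composite. The gripper hides it from the wrist camera, so I'll back off in −y for a close view.

Request:
{"fn": "drive_tool", "kwargs": {
  "moves": "-0.03 0.008 0 0 -1;-0.07 0.018 0 0 -1;-0.11 0.03 0 0 -1;-0.15 0.045 0.01 0 -1;-0.185 0.06 0.02 0 -1;-0.21 0.065 0.03 0 -1;-0.21 0.065 0.04 0 -1;-0.21 0.065 0.04 0 -1"
}}

```text
time_s: 16.15
tool_pos: [0.5682, -0.2342, 0.2657]
tool_rot: [-179.8, -0.1, 90.6]
force: [-0.2, 0.4, -0.1]
grip_width: 0.0002
```

```bash
python3 - <<'E'
from h import *
o=get_obs(); print({k:np.round(o[k],3) for k in ['time_s','tool_pos','tool_rot','force']})
n='wrist'; p,d,K,k1,M=cam(n); cv2.imwrite('pics/w6.png',p[:,:,::-1])
for q in pinpoint(n,'start_key_top')[:2]: print(n,np.round(q['uv'],1),round(q['conf'],2),onz(q['uv'],.12,K,k1,M).round(4),pt(q['uv'],d,K,k1,M))
P,uv=cloud(d,K,k1,M); c=p[uv[:,1].astype(int),uv[:,0].astype(int)].astype(int)
m=(c[:,1]>1.5*c[:,0])&(c[:,1]>1.5*c[:,2])&(abs(P[:,0]-.56)<.04)&(abs(P[:,1]+.15)<.05)
if m.any(): print(' green',m.sum(),np.median(P[m],0).round(4),uv[m].mean(0).round(1), np.percentile(P[m],[2,98],axis=0).round(4))
E
```

```text
{'time_s': np.float64(16.15), 'tool_pos': array([ 0.568, -0.234,  0.266]), 'tool_rot': array([-1.79798e+02, -1.31000e-01,  9.05800e+01]), 'force': array([-0.177,  0.446, -0.13 ])}
wrist [257.6  85.6] 0.62 [ 0.5719 -0.1449  0.12  ] [ 0.57181913 -0.14506395  0.12768563]
 green 697 [ 0.5724 -0.1463  0.1278] [257.6 107.3] [[ 0.5392 -0.1968  0.1237]
 [ 0.5913 -0.1333  0.3565]]
```

View pics/w6.png

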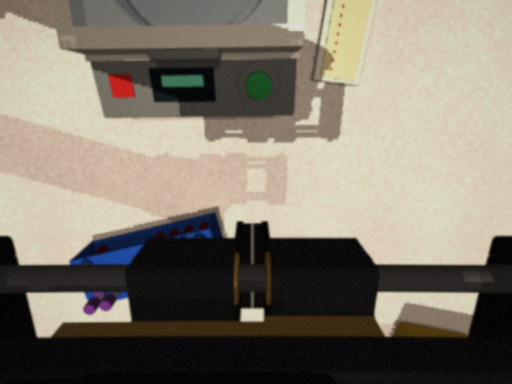

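The key is clear at (258,86), with its top at about (0.572, −0.1455, 0.128). I'll check camera clearance over the shut lid, then press.

```bash
python3 -c "
from h import *
print(np.array(calibration('wrist')['T_tool_cam']).round(3))"
```

```text
[[ 0.001  0.956  0.294  0.081]
 [ 1.    -0.001 -0.    -0.   ]
 [ 0.     0.294 -0.956 -0.162]
 [ 0.     0.     0.     1.   ]]
```

Request:
{"fn": "drive_tool", "kwargs": {
  "moves": "0.03 0.004 0.02 0 -1;0.06 0.004 0.05 0 -1;0.08 0.005 0.08 0 -1;0.084 0.005 0.1 0 -1;0.084 0.005 0.115 0 -1;0.084 0.005 0.12 0 -1;0.084 0.005 0.12 0 -1;0.084 0.005 0.12 0 -1"
}}

```text
time_s: 17.05
tool_pos: [0.574, -0.1511, 0.1494]
tool_rot: [179.9, 0.0, 90.6]
force: [-0.1, 0.1, 0.6]
grip_width: 0.0002
```

Request:
{"fn": "drive_tool", "kwargs": {
  "moves": "0 0 0.012 0 -1;0 0 0.02 0 -1;0 0 0.022 0 -1;0 0 0.024 0 -1;0 0 0.025 0 -1;0 0 0.026 0 -1;0 0 0.026 0 -1;0 0 0.026 0 -1"
}}

```text
time_s: 17.85
tool_pos: [0.5733, -0.1499, 0.1225]
tool_rot: [180.0, -0.0, 90.7]
force: [-2.6, 1.6, 5.5]
grip_width: 0.0005
```

Request:
{"fn": "drive_tool", "kwargs": {
  "moves": "0 0 0.001 0 -1;0 0 0.002 0 -1;0 0 0.003 0 -1;0 0 0.004 0 -1;0 0 0.004 0 -1;0 0 0.004 0 -1;0 0 0.004 0 -1;0 0 0.004 0 -1"
}}

```text
time_s: 18.65
tool_pos: [0.5735, -0.1498, 0.1218]
tool_rot: [180.0, 0.0, 90.7]
force: [-7.4, 2.5, 21.4]
grip_width: 0.0006
```

The spring gave about 5.5 N and then a hard stop at z≈0.122 (21 N), about 6–7 mm below first contact. I'll retreat and check that it was the key's stop and not the strip that I hit.

Request:
{"fn": "drive_tool", "kwargs": {
  "moves": "0 0 -0.02 0 -1;0 0 -0.05 0 -1;-0.02 0 -0.09 0 -1;-0.05 0 -0.12 0 -1;-0.084 0 -0.14 0 -1;-0.084 0 -0.145 0 -1;-0.084 0 -0.145 0 -1;-0.084 0 -0.145 0 -1"
}}

```text
time_s: 19.45
tool_pos: [0.5741, -0.2329, 0.2618]
tool_rot: [-179.9, -0.1, 90.7]
force: [-0.3, 0.6, 0.2]
grip_width: 0.0007
```

```bash
python3 - <<'E'
from h import *
o=get_obs(); print({k:np.round(o[k],3) for k in ['time_s','tool_pos','force']})
p,d,K,k1,M=cam('wrist'); cv2.imwrite('pics/w7.png',p[:,:,::-1])
P,uv=cloud(d,K,k1,M); r=np.hypot(P[:,0]-.572,P[:,1]+.146)
key=P[(r<.011)]; 
print('key plane z at centre, slope', np.linalg.lstsq(np.c_[np.ones(len(key)),key[:,0]-.572,key[:,1]+.146],key[:,2],rcond=None)[0].round(4))
for a,b in [(.015,.018),(.018,.021),(.021,.026)]:
    q=P[(r>a)&(r<b)&(P[:,1]<-.135)&(P[:,1]>-.165)&(P[:,2]>.1)&(P[:,2]<.14)]
    print(a,len(q),np.linalg.lstsq(np.c_[np.ones(len(q)),q[:,0]-.572,q[:,1]+.146],q[:,2],rcond=None)[0].round(4))
m=(np.hypot(P[:,0]-.508,P[:,1]+.02)<.1)&(P[:,2]>.14)&(P[:,2]<.2); print('lid',np.percentile(P[m][:,2],[2,50,98]).round(4))
P2,_=cloud(*cam('scene')[1:]); m=(np.hypot(P2[:,0]-.508,P2[:,1]+.02)<.09)&(P2[:,2]>.14)&(P2[:,2]<.2); Q=P2[m]
print('lid tilt y',np.polyfit(Q[:,1],Q[:,2],1).round(4))
for n,t in [('side','specimen_cup'),('scene','wax_plate'),('scene','spray_bottle'),('scene','glove_box'),('scene','tube_rack')]:
    M=cam(n)[2:] ; q=pinpoint(n,t)[:1]
    if q: print(t,q[0]['uv'])
E
```

```text
{'time_s': np.float64(19.45), 'tool_pos': array([ 0.574, -0.233,  0.262]), 'force': array([-0.263,  0.611,  0.199])}
key plane z at centre, slope [ 0.1274 -0.0025  0.2032]
0.015 257 [ 0.1172 -0.0066  0.2133]
0.018 245 [0.116  0.0079 0.3665]
0.021 366 [ 0.1132 -0.0068  0.2107]
lid [0.1582 0.1604 0.162 ]
lid tilt y [-0.0007  0.1598]
specimen_cup [280.7, 265.5]
wax_plate [227.5, 243.2]
spray_bottle [387.0, 266.5]
glove_box [401.7, 217.0]
tube_rack [156.0, 162.8]
```

```bash
python3 -c "
from cell import *
print(sign_off())"
```

```text
the job is handed in; nothing more can be done
None
```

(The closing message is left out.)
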